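# Stand the inspection lamp on its prop leg in front of the opened film projector

## Robot

A 6-joint arm with a two-finger parallel gripper is mounted at the origin on the work surface. World frame = base frame: x ahead of the robot, y to its left, z up, the work surface at z = 0. Lengths are in mm, angles in rad, forces in N, time in s.
With the tool pointing down it reaches from about 350 to 775 mm from the base axis. Payload 7.3 kg.
Tool frame: the origin (TCP) lies midway between the tips of the shut fingers; the grasp point (between the pads) lies 19 mm behind it; z points along the fingers, y is the line along which they close (so a half turn about z gives the same grasp; the last joint's range is limited). The gripper opens to 92 mm and grips with 3 to 60 N. Pads are 19 mm wide; open, the fingers measure 130 mm over their backs; the gripper's body (75 mm by 190 mm) begins 47 mm behind the grasp point.
Start: joints at [-1.355, 0.342, 1.524, -0, 1.275, -0.146], TCP at [185.851, -491.024, 226.741] pointing down, gripper open.
Joint ranges: [-2.53, 2.53], [-0.77, 2.02], [0.04, 2.7], [-1, 4.14], [0.28, 2.66], [-3.11, 3.11]. Speed limits (rad/s): [2.57, 2.57, 3.14, 3.14, 3.14, 3.14].

## Interface

Orientations are given as [roll, pitch, yaw] about the fixed x, y, z axes, in that order (R = Rz(yaw) Ry(pitch) Rx(roll)).
In Python, from plant import bot gives the robot as it stands. The module is installed in compiled form; this text tells all that it offers.
- The arm moves only by the shell command python3 -m crank 'ROWS' [OPENING]. ROWS is JSON, a list of rows, each a list of 6 numbers: the shift along the tool's x, y, z in m, then the turn, a rotation vector about the tool's x, y, z in rad. In form: [[dx, dy, dz, wx, wy, wz], ...]. A call has 1 to 5 rows; each row shifts and turns the commanded pose from where the row before left it, along the tool's axes as they then stand; what a row does not reach is not made up. A row lasts 1/8 s, in which the tool goes at most 62.5 mm and 10.7 degrees, less where a joint would pass 70% of its speed; a pose out of reach is approached as far as the arm can. A call is refused whole if a number of a shift passes 0.0625 or a number of a turn 0.188, either way. A call with a gripper value outside its range is refused whole. OPENING is the opening in per cent of the stroke, from 0 (shut) to 100 (fully open), set as the call begins (- or left out, the last holds). The fingers move at their own pace and stop on an object; the grip force is fixed at half the most. Time passes only in rows, so rows that do not move let the fingers close. It gives the time, the measured TCP pose, the force, the opening and the grip force at its end, in the units of the state.
- bot.get_obs(): the state, without advancing time (a new reading comes with each control period).
- bot.capture(name): name is "side" or "top"; returns a dict with "color" (420x560x3 uint8, blue, green, red), "fov_y" (degrees; the focal length in pixels is half the picture's height over the tangent of half this angle, whatever the lens; pixels are square), "cx", "cy" (the principal point, pixels), "extrinsics" (4x4, takes a point from world to camera coordinates). Camera axes: x right, y up, looking along -z (the intrinsics and any distortion apply to the point x, -y, -z); pixel columns grow to the right and rows downward; lengths in mm; the calibration is good to about 2 mm. A picture is of the moment at which its call begins. There is no depth.
- bot.close_job(): hands the job in; it is judged then, once.
The state is a dict: "time": time; "joint_positions": joint angles; "dq": joint speeds; "tau": joint torques, N m; "tool_pos": TCP position; "tcp_rot": TCP orientation; "contact_force": force on the tool from outside, world axes, zero at the start; "moment": the same for the moment, N m; "grip_width": finger opening in mm; "finger_force": force on a finger pad.
Only numpy, scipy, OpenCV 4.12 (cv2) and the standard library are available. Lean on these libraries where they do the work, as an engineer would, in place of code of your own. Each camera call takes 0.05 s, during which the arm holds its last target. There are 200 camera calls.

## Task

Take the inspection lamp out of its charging dock, swing out the sprung prop leg on its back until it snaps over and locks open, and stand the lamp on the green mat, leaning back on that leg with its light facing the film gate of the opened projector. Leave the film reel, the blue cup and the screwdriver where they are.

Things in the scene. Friction and masses are not known exactly. Their poses are not given: they have to be found in the camera images.
- lamp_mid (a point): Centre of the loose inspection lamp: dark grey bar with orange ends, 60 mm wide (its y), 36 mm deep (x), 176 mm tall (z, to its top), 0.42 kg. The pale light panel faces its -x, the leg is on its +x back. It starts upright, 40 mm deep in the dock. On its flat bottom end it stands upright by itself; on the open leg it leans back (top to +x) about 0.49 rad.
- lamp_base (a point): Middle of the back edge of the lamp's bottom end: 18 mm to +x and 88 mm below lamp_mid in the lamp's axes. The leaning lamp stands on this edge and on the leg's foot. Axes as the lamp's.
- leg (a joint): Angle (rad) of the prop leg on the lamp's back: 0 folded flat, 0.86 fully open at its stop. Its spring is over-centre at 0.45: below that it pulls the leg shut, above it snaps it open and holds it at the stop (about 1 N at the foot near either end). The leg is an aluminium strip 26 mm wide, 6 mm thick; its toe is cranked out, away from the back.
- leg_hinge (a point): Middle of the leg's hinge on the lamp: 24 mm to +x and 62 mm above lamp_mid in the lamp's axes (150 mm above the bottom end). Its axis runs across the width (y); opening swings the foot away from the back and up. Two lugs, 44 mm over all, stand 12 mm proud of the back here. Axes as the lamp's.
- leg_foot (a point): Centre of the leg's black rubber foot: a roller 36 mm long across the lamp's width, 14 mm in diameter. Folded, it lies 41 mm to +x and 76 mm below lamp_mid (17 mm to +x and 138 mm below the hinge, 12 mm above the bottom end), with a 16 mm gap between it and the lamp's back. Its axes turn with the leg.
- dock_floor (a point): Fixed dark charging dock, 104 by 96 mm: middle of where the lamp's bottom end stands, on the floor of its pocket, 12 mm above the bench. The walls rise to 52 mm above the bench, about 4 mm clear of the lamp, and enclose the folded leg's foot. z is up; the lamp's x and y lie along the dock's.
- mat: Fixed green repair mat, 260 by 260 mm, 3 mm thick, in front of the projector. Origin: the centre of its underside, on the bench; x points towards the projector, z is up.
- film_gate (a point): The film gate of the fixed, opened film projector (dark grey, 340 mm long, 290 mm tall): the small amber window in the aluminium block beside the lens, 150 mm above the bench, on the side facing the mat, about 430 mm from the mat's centre. x points into the projector, z is up.
- reel_mid (a point): Centre of an empty film reel lying flat near the mat, 127 mm in diameter, 13 mm thick; leave it alone.
- cup_mid (a point): Centre of a blue cup, 64 mm in diameter, 52 mm tall; leave it alone.
- screwdriver: An orange screwdriver 170 mm long, lying along its own x; leave it alone.

How it is judged:
By the outcome, as a careful person would: the job done as asked, in the order asked, and still so for the second after the job is handed in, with the robot touching nothing.
It also fails if it takes over 51 s, if anything falls off the work surface, if the arm or the gripper's body presses on something with over 40 N, if the wrist force passes 120 N, or if a joint passes its speed limit or range.

## Working session

There is one attempt and no reset: what is moved stays moved. The work goes in short steps, Python scripts to look and compute and a shell command to move; the robot and the scene stay as the last step left them, time stands still between calls to the robot, and variables do not carry over. Pictures are saved under pics/ and viewed, at most 10 in all, crops included, and the job is handed in when it is done.

```bash
mkdir -p pics; ls; python3 - <<'E'
from plant import bot
import cv2,numpy as np
o=bot.get_obs();print(o)
for n in("side","top"):
    c=bot.capture(n);cv2.imwrite(f"pics/{n}0.png",c["color"]);print(n,{k:v for k,v in c.items() if k!="color"})
E
```

```text
pics
{'time': 0.0, 'joint_positions': array([-1.35500587e+00,  3.42759105e-01,  1.52503222e+00,  2.17893515e-07,
        1.27538488e+00, -1.45966891e-01]), 'dq': array([-0.00167634,  0.00029812,  0.00127396, -0.00023007, -0.00122815,
       -0.00034496]), 'tau': array([-5.09159254e-04, -4.31247103e+01, -2.44223571e+01,  7.17753265e-02,
        5.59368299e-02, -1.26275868e-04]), 'tool_pos': array([ 185.75550341, -490.60098046,  226.02077349]), 'tcp_rot': array([-3.14002597e+00, -2.30532225e-04,  3.61757099e-01]), 'contact_force': array([-0.09283839,  0.72155155, -0.98272911]), 'moment': array([-0.02078983,  0.00384902,  0.00581725]), 'finger_force': 0.0, 'grip_width': 92.098319272629}
side {'fov_y': 53.25428596141635, 'cx': 282.1093194047839, 'cy': 204.64722021361334, 'extrinsics': array([[ 9.99057518e-01, -3.98627879e-02,  1.71765445e-02,
        -5.81219021e+02],
       [ 2.11181210e-02,  7.92116738e-01,  6.10004180e-01,
        -3.58560370e+01],
       [-3.79222957e-02, -6.09066525e-01,  7.92212009e-01,
        -1.11462309e+03],
       [ 0.00000000e+00,  0.00000000e+00,  0.00000000e+00,
         1.00000000e+00]])}
top {'fov_y': 57.00410201304131, 'cx': 276.897764062497, 'cy': 208.344903588836, 'extrinsics': array([[-1.81163608e-02, -9.99821806e-01,  5.30600530e-03,
        -4.78338925e+01],
       [ 9.84735265e-01, -1.69236541e-02,  1.73234082e-01,
        -6.18577567e+02],
       [-1.73113416e-01,  8.36338166e-03,  9.84866386e-01,
        -9.62241503e+02],
       [ 0.00000000e+00,  0.00000000e+00,  0.00000000e+00,
         1.00000000e+00]])}
```

View pics/side0.png

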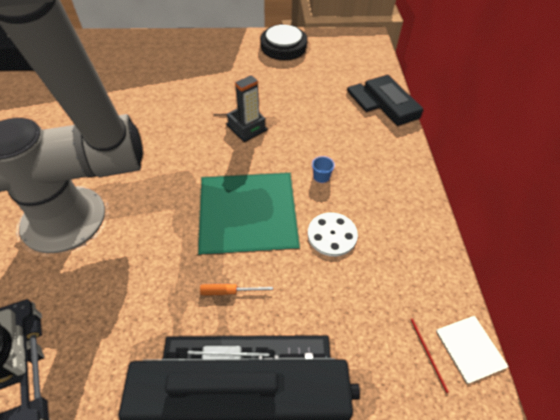

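View pics/top0.png

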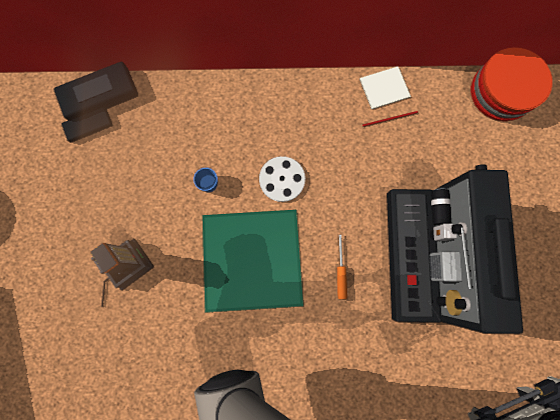

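The side view shows the lamp upright in its dock at about (247,105), the mat at (248,212), and the projector at the bottom. The top view has the dock at (122,262) and the projector at the right. I'll zoom in on the dock and on the film gate.

```bash
cat > h.py <<'E'
import cv2,numpy as np
from plant import bot
def cam(n):
    c=bot.capture(n);c["f"]=210/np.tan(np.radians(c["fov_y"]/2));return c
def proj(c,p):
    q=c["extrinsics"][:3,:3]@np.array(p,float)+c["extrinsics"][:3,3]
    return np.array([c["cx"]+c["f"]*q[0]/-q[2],c["cy"]-c["f"]*q[1]/-q[2]])
def ray(c,u,v):
    R=c["extrinsics"][:3,:3];o=-R.T@c["extrinsics"][:3,3]
    return o,R.T@np.array([(u-c["cx"])/c["f"],-(v-c["cy"])/c["f"],-1])
def onz(c,u,v,z):
    o,d=ray(c,u,v);return o+d*(z-o[2])/d[2]
def tri(a,b):
    A=[];B=[]
    for o,d in(a,b):
        d=d/np.linalg.norm(d);P=np.eye(3)-np.outer(d,d);A.append(P);B.append(P@o)
    return np.linalg.solve(sum(A),sum(B))
E
python3 - <<'E'
from h import *
s=cv2.imread("pics/side0.png");t=cv2.imread("pics/top0.png")
a=cv2.resize(s[65:145,205:285],(560,560),interpolation=2)
b=cv2.resize(t[225:315,85:165],None,fx=6,fy=6,interpolation=2)[:540]
cv2.imwrite("pics/c1.png",np.hstack([a[:540,:400],b[:, :400]]) if 0 else np.hstack([cv2.resize(a,(400,400)),cv2.resize(b,(400,450))[:400]]))
cv2.imwrite("pics/c2.png",np.hstack([cv2.resize(s[325:420,110:370],(400,146)),np.zeros((146,0,3),np.uint8)]) if 0 else cv2.resize(t[160:340,380:530],(500,600),interpolation=2))
S=cam("side");T=cam("top")
for c,im in((S,s),(T,t)):
    h=cv2.cvtColor(im,cv2.COLOR_BGR2HSV)
    m=cv2.inRange(h,(65,100,40),(95,255,255));k=max(cv2.findContours(m,0,2)[0],key=cv2.contourArea)
    r=cv2.boxPoints(cv2.minAreaRect(k));q=cv2.approxPolyDP(cv2.convexHull(k),6,True)[:,0]
    P=np.array([onz(c,*p,3)[:2] for p in q]);print(P.round(0),P.mean(0))
E
```

```text
[[ 607.  139.]
 [ 618. -110.]
 [ 368. -120.]
 [ 356.  130.]] [487.32653937   9.87066906]
[[ 621. -109.]
 [ 366. -121.]
 [ 355.  133.]
 [ 612.  144.]] [488.37317361  11.78731767]
```

View pics/c1.png

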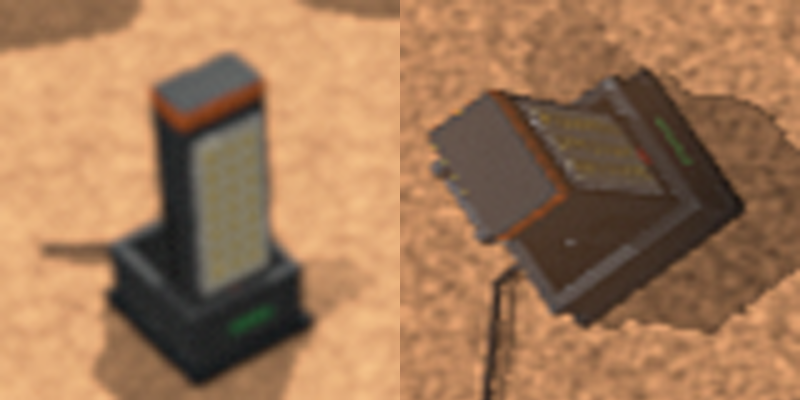

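View pics/c2.png

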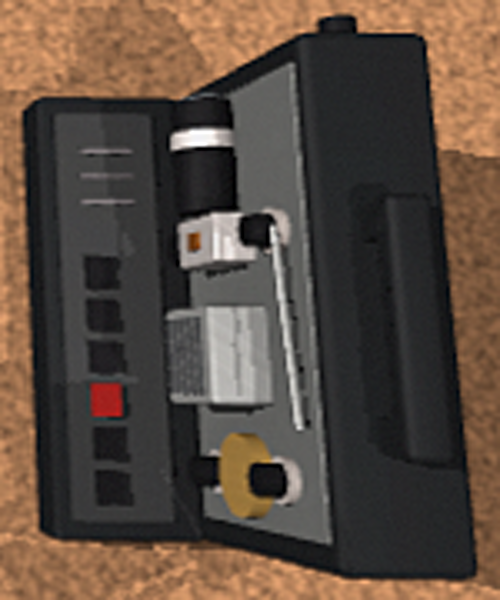

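The left crop shows the lamp with its panel facing right and toward the camera. In the right crop, the lamp's top face has corners at about (30,130), (95,92), (165,190) and (90,240), and the dock rim is thin. The second crop shows the amber gate at (194,241), which is top-view pixel (438,232).

```bash
python3 - <<'E'
from h import *
T=cam("top");S=cam("side")
g=onz(T,438.2,232.3,150);print("gate",g)
q=[onz(T,85+x/5,225+y/5,188)[:2] for x,y in((30,130),(95,92),(165,190),(90,240))]
q=np.array(q);print(q.round(0),"mean",q.mean(0));
d1=q[1]-q[0]+q[2]-q[3];d2=q[2]-q[1]+q[3]-q[0]
print("panel yaw",np.arctan2(*d1[::-1]),np.linalg.norm(d1)/2,"width yaw",np.arctan2(*d2[::-1]),np.linalg.norm(d2)/2)
# side view of top face: crop scale 5, offset (205,65)
p=np.array([onz(S,205+x/5,65+y/5,188)[:2] for x,y in((152,90),(187,118),(265,82),(232,53))]);print(p.round(0),p.mean(0))
# dock bottom corners in side view z~0..4
for x,y in((108,298),(200,382),(312,322)):print(onz(S,205+x/5,65+y/5,3)[:2].round(0))
# dock rim outer corners top view z=52
for x,y in((612,75),(700,205),(557,312)):print(onz(T,85+(x-400)/5,225+y/5,52)[:2].round(0))
print(onz(T,122,262,0))
E
```

```text
gate [ 536.95986405 -436.85636336  150.        ]
[[505. 358.]
 [521. 330.]
 [477. 297.]
 [456. 329.]] mean [489.7513891  328.46710237]
panel yaw -1.0076647389601316 35.32848054684071 width yaw -2.5451858175240023 56.14001881990341
[[460. 320.]
 [480. 295.]
 [523. 326.]
 [505. 354.]] [491.90041776 323.78994637]
[418. 356.]
[478. 278.]
[548. 331.]
[541. 330.]
[474. 282.]
[421. 352.]
[487.34847442 361.38146245   0.        ]
```

```bash
cat > d.py <<'E'
# python3 d.py x y z roll pitch yaw : tool-frame shift (m) and turn (rad) from measured pose
import sys,numpy as np
from scipy.spatial.transform import Rotation as Ro
from plant import bot
o=bot.get_obs();R=Ro.from_euler("xyz",o["tcp_rot"]);a=list(map(float,sys.argv[1:]))
print("shift",(R.inv().apply(np.array(a[:3])-o["tool_pos"])/1000).round(4))
if len(a)>3:print("turn",(R.inv()*Ro.from_euler("xyz",a[3:])).as_rotvec().round(3))
print(o["time"],o["tool_pos"].round(1),o["tcp_rot"].round(3),o["joint_positions"].round(2),"F",o["contact_force"].round(1),"grip",round(o["grip_width"],1),round(o["finger_force"],1))
E
python3 -m crank '[[0.0516,-0.0327,0,0,0,0],[0.0516,-0.0327,0,0,0,0],[0.0516,-0.0327,0,0,0,0],[0.0516,-0.0327,0,0,0,0],[0.0516,-0.0327,0,0,0,0]]' 100
python3 -m crank '[[0.0516,-0.0327,0,0,0,0],[0.0516,-0.0327,0,0,0,0],[0.0516,-0.0327,0,0,0,0],[0.023,-0.0563,0,0,0,0],[0.023,-0.0563,0,0,0,0]]'
python3 -m crank '[[0.023,-0.0563,0,0,0,0],[0.023,-0.0563,0,0,0,0],[0.023,-0.0563,0,0,0,0],[0.023,-0.0563,0,0,0,0],[0.023,-0.0563,0,0,0,0]]'
python3 -m crank '[[0,0,0,0,0,-0.182],[0,0,0,0,0,-0.182],[0,0,0,0,0,-0.182],[0,0,0,0,0,-0.182],[0,0,0,0,0,-0.182]]'
python3 -m crank '[[0,0,0,0,0,-0.182],[0,0,0,0,0,-0.182],[0,0,0,0,0,-0.182],[0,0,0,0,0,-0.182],[0,0,0,0,0,-0.182]]'
python3 d.py 491 326 230 3.1416 0 2.18
```

```text
time: 0.92
tool_pos: [370.2, -245.2, 226.9]
tcp_rot: [3.141, -0.0, 0.361]
contact_force: [-0.5, -1.5, 0.1]
grip_width: 91.8
finger_force: 0.0
time: 1.55
tool_pos: [482.6, 23.3, 226.5]
tcp_rot: [-3.142, 0.0, 0.362]
contact_force: [1.6, 1.1, -0.2]
grip_width: 91.9
finger_force: 0.0
time: 2.17
tool_pos: [490.2, 327.4, 226.7]
tcp_rot: [3.141, -0.0, 0.362]
contact_force: [0.3, 0.1, 0.2]
grip_width: 91.6
finger_force: 0.0
time: 2.8
tool_pos: [490.4, 325.3, 226.5]
tcp_rot: [-3.141, 0.0, 1.278]
contact_force: [-0.4, -0.2, 0.3]
grip_width: 91.8
finger_force: 0.0
time: 3.42
tool_pos: [490.3, 325.3, 226.5]
tcp_rot: [-3.141, 0.0, 2.188]
contact_force: [-0.7, 0.2, 0.0]
grip_width: 91.8
finger_force: 0.0
shift [ 0.0002  0.001  -0.0035]
turn [-0.     0.     0.008]
3.425 [490.3 325.3 226.5] [-3.141  0.     2.188] [ 0.46  0.46  1.34 -0.    1.34 -0.16] F [-0.7  0.2  0. ] grip 91.8 0.0
```

```bash

python3 -m crank '[[0,0,0.03,0,0,-0.008],[0,0,0.03,0,0,0],[0,0,0.035,0,0,0],[0,0,0,0,0,0]]'
python3 -m crank '[[0,0,0,0,0,0],[0,0,0,0,0,0],[0,0,0,0,0,0],[0,0,0,0,0,0],[0,0,0,0,0,0]]' 40
python3 d.py 491 326 230 3.1416 0 2.18
python3 - <<'E'
from h import *
for n in("side","top"):cv2.imwrite(f"pics/{n}1.png",cam(n)["color"])
a=cv2.imread("pics/side1.png")[40:160,180:300];b=cv2.imread("pics/top1.png")[205:325,65:185]
cv2.imwrite("pics/c3.png",cv2.resize(np.hstack([a,b]),(800,400),interpolation=2))
E
```

```text
time: 3.92
tool_pos: [488.8, 324.5, 129.2]
tcp_rot: [-3.136, -0.001, 2.19]
contact_force: [-0.6, -0.4, -0.2]
grip_width: 91.6
finger_force: 0.0
time: 4.55
tool_pos: [491.0, 325.6, 132.6]
tcp_rot: [3.14, 0.0, 2.19]
contact_force: [0.9, 0.8, 4.5]
grip_width: 60.3
finger_force: 29.8
shift [ 0.0003  0.0004 -0.0974]
turn [0.002 0.    0.01 ]
4.55 [491.  325.6 132.6] [3.14 0.   2.19] [ 0.46  0.54  1.47 -0.    1.12 -0.16] F [0.9 0.8 4.5] grip 60.3 29.8
```

View pics/c3.png

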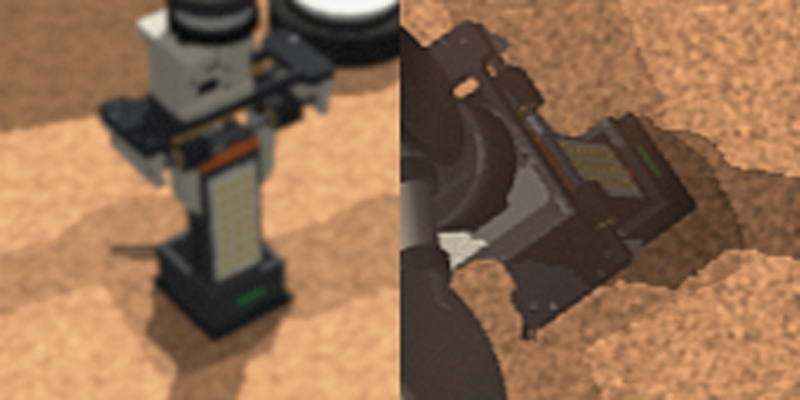

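```bash

python3 -m crank '[[0,0,-0.03,0,0,0],[0,0,-0.04,0,0,0],[0.003,0,0,0,-0.12,0],[0,0,0,0,-0.12,0],[0,0,0,0,-0.12,0]]'
python3 -m crank '[[0,0,0,0,-0.13,0],[0,0,0,0,0,0],[0,0,0,0,0,0]]'
python3 d.py 489.3 328.1 161 
python3 - <<'E'
from h import *
for n in("side","top"):cv2.imwrite(f"pics/{n}2.png",cam(n)["color"])
a=cv2.imread("pics/side2.png")[40:160,180:300];b=cv2.imread("pics/top2.png")[205:325,65:185]
cv2.imwrite("pics/c4.png",cv2.resize(np.hstack([a,b]),(800,400),interpolation=2))
E
```

```text
time: 5.28
tool_pos: [487.9, 327.3, 200.7]
tcp_rot: [-3.139, 0.363, 2.19]
contact_force: [-0.9, -0.2, -4.7]
grip_width: 59.9
finger_force: 30.0
time: 5.65
tool_pos: [488.5, 327.6, 201.1]
tcp_rot: [-3.14, 0.488, 2.19]
contact_force: [-0.4, -0.9, -4.4]
grip_width: 60.1
finger_force: 30.0
shift [0.0187 0.001  0.0354]
5.65 [488.5 327.6 201.1] [-3.14   0.488  2.19 ] [ 0.71  0.54  1.39 -0.5   1.3   0.25] F [-0.4 -0.9 -4.4] grip 60.1 30.0
```

View pics/c4.png

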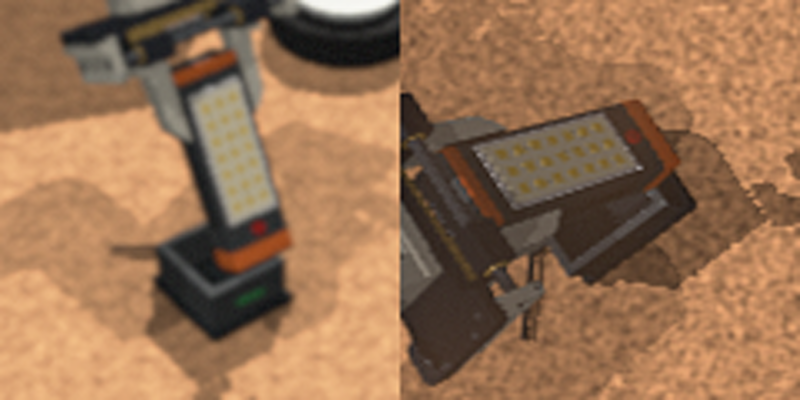

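The lamp is out of the dock and leaning back over the front wall, with its bottom end at about (250,250) in the left half of the crop. Next I lower it so the foot hooks inside the front wall.

```bash

python3 -m crank '[[0.007,0,0.013,0,0,0],[0.007,0,0.013,0,0,0],[0.005,0,0.009,0,0,0],[0,0,0,0,0,0]]'
python3 -m crank '[[-0.0044,0,0.0024,0,0,0],[-0.0044,0,0.0024,0,0,0],[-0.0044,0,0.0024,0,0,0],[-0.0044,0,0.0024,0,0,0],[0,0,0,0,0,0]]'
python3 d.py 489.3 328.1 161 
python3 - <<'E'
from h import *
for n in("side","top"):cv2.imwrite(f"pics/{n}3.png",cam(n)["color"])
a=cv2.imread("pics/side3.png")[40:160,180:300];b=cv2.imread("pics/top3.png")[205:325,65:185]
cv2.imwrite("pics/c5.png",cv2.resize(np.hstack([a,b]),(800,400),interpolation=2))
E
```

```text
time: 6.25
tool_pos: [488.0, 327.6, 160.4]
tcp_rot: [-3.139, 0.49, 2.191]
contact_force: [1.4, 0.4, -5.1]
grip_width: 59.9
finger_force: 30.0
time: 6.88
tool_pos: [500.5, 311.3, 161.8]
tcp_rot: [3.141, 0.49, 2.189]
contact_force: [-0.4, 0.9, -4.3]
grip_width: 59.8
finger_force: 30.0
shift [ 0.0182  0.0007 -0.0088]
6.875 [500.5 311.3 161.8] [3.141 0.49  2.189] [ 0.68  0.57  1.45 -0.53  1.2   0.28] F [-0.4  0.9 -4.3] grip 59.8 30.0
```

View pics/c5.png

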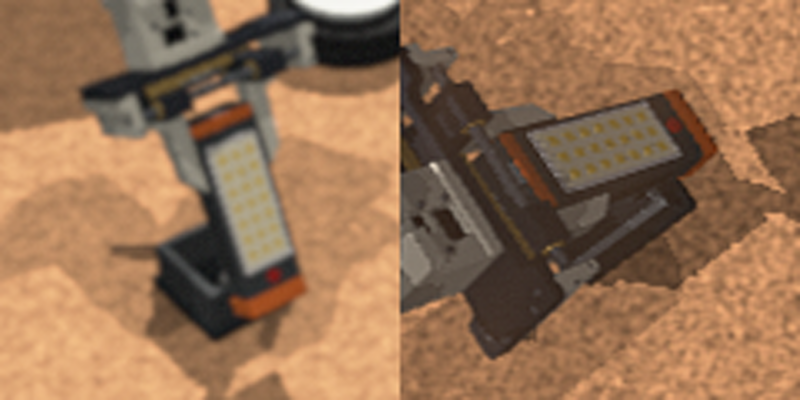

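The lamp is now over the front wall, and about 1 N resists the pull, which matches the spring. I'll keep pulling.

```bash

python3 -m crank '[[-0.0097,0,0.0052,0,0,0],[-0.0097,0,0.0052,0,0,0],[-0.0097,0,0.0052,0,0,0],[0,0,0,0,0,0]]'
python3 -m crank '[[-0.0097,0,0.0052,0,0,0],[-0.0097,0,0.0052,0,0,0],[-0.0097,0,0.0052,0,0,0],[0,0,0,0,0,0]]'
python3 -m crank '[[-0.0097,0,0.0052,0,0,0],[0,0,-0.03,0,0,0],[-0.0176,0,-0.044,0,0,0],[-0.0176,0,-0.044,0,0,0],[0,0,0,0,0,0]]'
python3 d.py 489.3 328.1 161 
python3 - <<'E'
from h import *
for n in("side","top"):cv2.imwrite(f"pics/{n}4.png",cam(n)["color"])
a=cv2.imread("pics/side4.png")[20:160,180:320];b=cv2.imread("pics/top4.png")[185:325,65:205]
cv2.imwrite("pics/c6.png",cv2.resize(np.hstack([a,b]),(800,400),interpolation=2))
E
```

```text
time: 7.48
tool_pos: [519.9, 283.6, 161.6]
tcp_rot: [-3.141, 0.49, 2.188]
contact_force: [-0.0, 0.0, -4.4]
grip_width: 59.9
finger_force: 30.0
time: 7.98
tool_pos: [538.9, 256.9, 161.6]
tcp_rot: [-3.142, 0.49, 2.188]
contact_force: [-0.1, -0.4, -3.6]
grip_width: 59.9
finger_force: 30.0
time: 8.6
tool_pos: [532.0, 269.8, 286.6]
tcp_rot: [3.132, 0.491, 2.186]
contact_force: [0.6, -0.3, -4.5]
grip_width: 60.1
finger_force: 30.0
shift [ 0.1229 -0.002   0.0767]
8.6 [532.  269.8 286.6] [3.132 0.491 2.186] [ 0.59  0.45  1.3  -0.5   1.4   0.06] F [ 0.6 -0.3 -4.5] grip 60.1 30.0
```

View pics/c6.png

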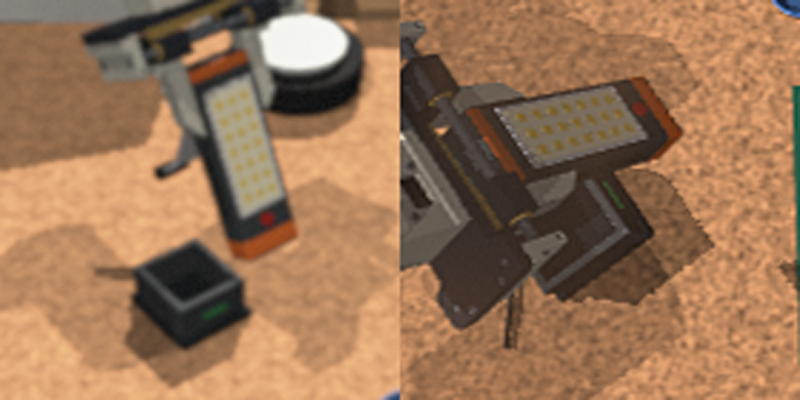

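The leg now stands well out behind the lamp, with the foot at about (165,170) in the crop. I'll check its angle by projection and work out the move to the mat.

```bash

python3 d.py 491 -19 200 3.1416 0.49 1.68
python3 - <<'E'
from h import *
from scipy.spatial.transform import Rotation as Ro
o=bot.get_obs();R=Ro.from_euler("xyz",o["tcp_rot"]);S=cam("side")
for f in(0,.45,.86):
    a=.123+f;print(f,proj(S,R.apply([24+139*np.sin(a),0,-29.4+139*np.cos(a)])+o["tool_pos"]).round(1))
print("seen 237.8 79.5")
E
```

```text
shift [-0.1482 -0.1988  0.1714]
turn [ 0.239 -0.     0.45 ]
8.7 [530.3 268.6 281.3] [-3.141  0.49   2.19 ] [ 0.59  0.45  1.3  -0.5   1.4   0.06] F [ 0.6  0.2 -4.5] grip 59.8 30.0
0 [264.  103.5]
0.45 [251.3  94.8]
0.86 [240.2  80.7]
seen 237.8 79.5
```

```bash

python3 -m crank '[[-0.0247,-0.0331,0.0286,0,0,0],[-0.0247,-0.0331,0.0286,0,0,0],[-0.0247,-0.0331,0.0286,0,0,0],[-0.0247,-0.0331,0.0286,0,0,0],[-0.0247,-0.0331,0.0286,0,0,0]]'
python3 -m crank '[[-0.0247,-0.0331,0.0286,0,0,0],[0,0,0,0.08,0,0.15],[0,0,0,0.08,0,0.15],[0,0,0,0.08,0,0.15],[0,0,0,0,0,0]]'
python3 d.py 491 -19 135 3.1416 0.49 1.68
python3 - <<'E'
from h import *
for n in("side","top"):cv2.imwrite(f"pics/{n}5.png",cam(n)["color"])
a=cv2.imread("pics/side5.png")[80:280,150:350];b=cv2.imread("pics/top5.png")[165:365,155:355]
cv2.imwrite("pics/c7.png",cv2.resize(np.hstack([a,b]),(800,400),interpolation=2))
E
```

```text
time: 9.38
tool_pos: [496.5, 27.5, 211.7]
tcp_rot: [-3.138, 0.488, 2.192]
contact_force: [0.7, -0.2, -3.9]
grip_width: 59.9
finger_force: 30.0
time: 10.0
tool_pos: [491.6, -18.8, 198.6]
tcp_rot: [-3.138, 0.49, 1.683]
contact_force: [0.1, 0.1, -3.9]
grip_width: 60.0
finger_force: 30.0
shift [ 0.0298 -0.0004  0.0562]
turn [-0.002 -0.     0.003]
10.0 [491.6 -18.8 198.6] [-3.138  0.49   1.683] [ 0.11  0.35  1.71 -0.54  1.15  0.24] F [ 0.1  0.1 -3.9] grip 60.0 30.0
```

View pics/c7.png

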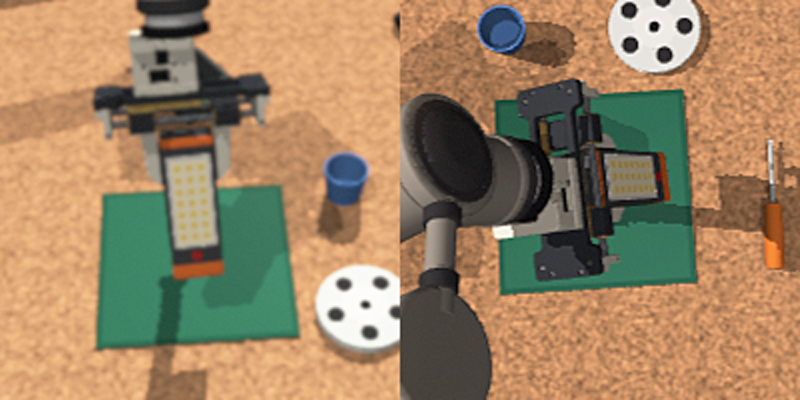

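The lamp is over the mat, leg open, panel towards the projector, with the base end at about (195,270) in the left half of the crop. I'll lower it gently until it touches.

```bash

python3 -m crank '[[0.0075,0,0.0141,0,0,0],[0.0075,0,0.0141,0,0,0],[0.0075,0,0.0141,0,0,0],[0.0075,0,0.0141,0,0,0],[0,0,0,0,0,0]]'
python3 -m crank '[[0.0019,0,0.0035,0,0,0],[0.0019,0,0.0035,0,0,0],[0.0014,0,0.0026,0,0,0],[0.0010,0,0.0018,0,0,0],[0,0,0,0,0,0]]'
python3 d.py 491 -19 117.8 3.1416 0.49 1.68
```

```text
time: 10.72
tool_pos: [490.8, -18.8, 135.1]
tcp_rot: [-3.138, 0.49, 1.682]
contact_force: [1.0, -0.5, -3.6]
grip_width: 59.7
finger_force: 30.0
time: 11.35
tool_pos: [491.6, -18.6, 123.6]
tcp_rot: [-3.141, 0.49, 1.68]
contact_force: [-0.7, 0.4, -3.9]
grip_width: 59.8
finger_force: 30.0
shift [ 0.0025 -0.0006  0.0053]
turn [-0.  0. -0.]
11.35 [491.6 -18.6 123.6] [-3.141  0.49   1.68 ] [ 0.11  0.45  1.8  -0.6   0.99  0.36] F [-0.7  0.4 -3.9] grip 59.8 30.0
```

```bash

python3 -m crank '[[0.0010,0,0.0018,0,0,0],[0.0005,0,0.0009,0,0,0],[0,0,0,0,0,0]]'
python3 -m crank '[[0.0005,0,0.0009,0,0,0],[0,0,0,0,0,0]]'
python3 -m crank '[[0.0005,0,0.0009,0,0,0],[0,0,0,0,0,0]]'
python3 -m crank '[[0.0005,0,0.0009,0,0,0],[0,0,0,0,0,0]]'
```

```text
time: 11.72
tool_pos: [491.6, -18.6, 120.5]
tcp_rot: [-3.141, 0.49, 1.68]
contact_force: [-0.4, 0.3, -4.0]
grip_width: 59.9
finger_force: 30.0
time: 11.98
tool_pos: [491.7, -18.5, 120.1]
tcp_rot: [3.141, 0.49, 1.68]
contact_force: [-1.4, 2.1, 2.4]
grip_width: 59.6
finger_force: 30.0
time: 12.22
tool_pos: [491.7, -18.5, 119.9]
tcp_rot: [3.14, 0.491, 1.679]
contact_force: [-4.0, 3.4, 11.2]
grip_width: 60.2
finger_force: 30.0
time: 12.48
tool_pos: [491.7, -18.4, 119.8]
tcp_rot: [3.14, 0.492, 1.679]
contact_force: [-6.2, 6.2, 17.9]
grip_width: 60.2
finger_force: 30.0
```

```bash

python3 -m crank '[[-0.0009,0,-0.0018,0,0,0],[0,0,0,0,0,0],[0,0,0,0,0,0]]'
python3 -m crank '[[0,0,0,0,0,0],[0,0,0,0,0,0],[0,0,0,0,0,0],[0,0,0,0,0,0]]' 72
python3 -m crank '[[0,0,0,0,0,0],[0,0,0,0,0,0],[0,0,0,0,0,0]]' 95
python3 -m crank '[[0,0,-0.02,0,0,0],[0,0,-0.03,0,0,0],[0,0,-0.04,0,0,0],[0,0,-0.04,0,0,0],[0,0,0,0,0,0]]'
python3 d.py 491 -19 117.8 3.1416 0.49 1.68
python3 - <<'E'
from h import *
for n in("side","top"):cv2.imwrite(f"pics/{n}6.png",cam(n)["color"])
a=cv2.imread("pics/side6.png")[80:280,150:350];b=cv2.imread("pics/top6.png")[165:365,155:355]
cv2.imwrite("pics/c8.png",cv2.resize(np.hstack([a,b]),(800,400),interpolation=2))
E
```

```text
time: 12.85
tool_pos: [491.8, -18.4, 120.0]
tcp_rot: [3.141, 0.49, 1.679]
contact_force: [-2.1, 2.3, 6.5]
grip_width: 59.8
finger_force: 30.0
time: 13.35
tool_pos: [491.6, -18.5, 119.4]
tcp_rot: [-3.141, 0.49, 1.68]
contact_force: [0.5, 0.1, 0.4]
grip_width: 66.0
finger_force: 0.0
time: 13.72
tool_pos: [491.6, -18.5, 119.5]
tcp_rot: [3.142, 0.49, 1.68]
contact_force: [0.5, 0.4, 0.7]
grip_width: 86.2
finger_force: 0.0
time: 14.35
tool_pos: [486.2, 43.7, 236.8]
tcp_rot: [3.135, 0.489, 1.678]
contact_force: [-0.5, -0.4, -1.2]
grip_width: 87.4
finger_force: 0.0
shift [ 0.0005 -0.0029  0.1345]
turn [ 0.006 -0.001 -0.001]
14.35 [486.2  43.7 236.8] [3.135 0.489 1.678] [ 0.24  0.33  1.62 -0.51  1.29  0.3 ] F [-0.5 -0.4 -1.2] grip 87.4 0.0
```

View pics/c8.png

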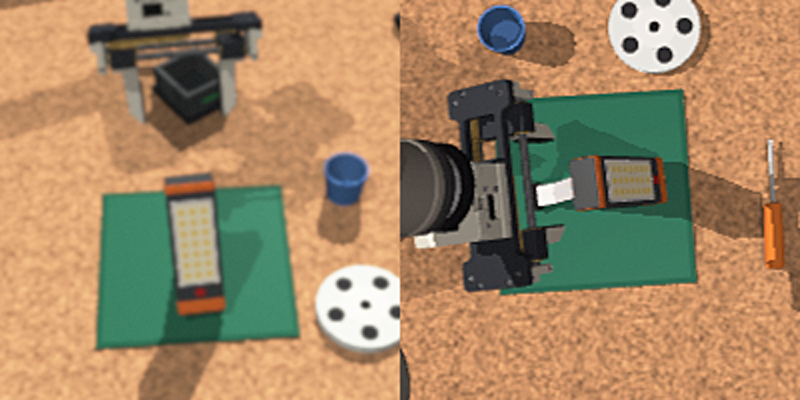

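The lamp stands on the mat, leaning back on the open leg. Its bottom edge runs from (660,155) to (665,200) in the right half, which is square to the gate direction. The cup, reel and screwdriver haven't moved and the gripper is clear, so I'm handing in.

```bash

python3 -m crank '[[0,0,-0.04,0,0,0],[0,0,0,0,0,0],[0,0,0,0,0,0]]'
python3 -c "
from plant import bot
print(bot.close_job())"
```

```text
time: 14.82
tool_pos: [482.4, 60.5, 268.1]
tcp_rot: [-3.139, 0.49, 1.681]
contact_force: [-1.2, -0.5, 0.5]
grip_width: 87.2
finger_force: 0.0
the job is handed in; nothing more can be done
None
```

The lamp is standing on the green mat, leaning back on its locked-open leg with its light facing the film gate; the reel, cup and screwdriver look unmoved in the last pictures, and I handed the job in at about 15 s, though no verdict came back.

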